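# Break the chest's lid stay and close the lid onto its seal

## Robot

A 6-joint arm with a two-finger parallel gripper is mounted at the origin on the work surface. World frame = base frame: x ahead of the robot, y to its left, z up, the work surface at z = 0. Lengths are in m, angles in degrees, forces in N, time in s.
With the tool pointing down it reaches from about 0.35 to 0.975 m from the base axis. Payload 17.4 kg.
Tool frame: the origin (TCP) lies at the very end of the fingers, on their centre line; the grasp point (between the pads) lies 19 mm behind it (arm.grasp_offset is the distance from the TCP to the grasp point, in m); z points along the fingers, y is the line along which they close (so a half turn about z gives the same grasp; the last joint's range is limited). The gripper opens to 85 mm and grips with 20 to 120 N. Pads are 22 mm wide; open, the fingers measure 114 mm over their backs; the gripper's body (76 mm by 85 mm) begins 54 mm behind the grasp point. The pads swing forward as they close: fully open they stand 13 mm farther back than shut.
Start: joints at [74.611, 6.646, 82.598, -0, 90.757, -2.166], TCP at [0.154, 0.657, 0.231] pointing down, gripper open.
Joint ranges: [-162.19, 162.19], [-47.58, 125.68], [4.15, 143.07], [-65.23, 245.23], [0.69, 171.88], [-170.13, 170.13]. Speed limits (degrees/s): [108.29, 108.29, 127.2, 180, 180, 180].

## Interface

Orientations are given as a 3x3 rotation matrix whose columns are the frame's x, y, z axes.
In Python, from plant import status, cams, arm gives the robot as it stands.
- The arm moves only by the tool jog_arm, never from a script. Its argument "plan" is a list that holds one entry, the list of rows, each a list of 7 numbers: the shift along the tool's x, y, z in cm, then the turn, a rotation vector about the tool's x, y, z in degrees, then the finger opening in cm, from 0 to 8.54. In form: [[[tx, ty, tz, rx, ry, rz, claw], ...]]. A call has 1 to 5 rows; each row is the pose to reach, as a shift and turn from the pose commanded when the call began, along the tool's axes at that moment; what a row does not reach only later rows make up. A row lasts 1/10 s, in which the tool goes at most 50 mm and 8.59 degrees, less where a joint would pass 70% of its speed; a pose out of reach is approached as far as the arm can. A call with a gripper value outside its range is refused whole. The fingers move at their own pace and stop on an object; "force" is the grip in N (left out, the last holds). Time passes only in rows, so rows that repeat a pose let the fingers close. It gives the time, the measured TCP pose, the force, the opening and the grip force at its end, in the units of the state.
- status.get_obs(): the state, without advancing time (a new reading comes with each control period).
- cams.capture(name): name is "scene" or "top" or "wrist"; returns the picture (384x512x3 uint8, red, green, blue); there is no depth.
- cams.calibration(name): a dict with "fx", "fy", "cx", "cy" (pixels), "rvec" (rotation vector, rad) and "tvec" (3), from world to camera coordinates, as OpenCV has them. Camera axes: x right, y down, z forward; pixel columns grow to the right and rows downward; lengths in m; the calibration is good to about 2 mm. A picture is of the moment at which its call begins: read the wrist's pose just before it. calibration takes no time and is no camera call; for the wrist camera it gives the pose at the moment of the call.
- arm.sign_off(): hands the job in; it is judged then, once.
Trained networks look in the newest picture that a camera, given by its name, has taken for a name from the list of things; names that differ only in an ending like _2 or _b are one class to them, and where a whole thing is asked for, a point or a joint stands for the part that bears it (a point fixed in the world has none). Each returns a list of dicts, best first, with "confidence" (0 to 1); they miss things now and then, are a little off and sometimes report something else, mostly with a low value. They report only what shows in the picture. A call takes as long as a camera call.
- cams.outline_of(camera, thing): "pixels" (384x512 bool, what is visible of it).
- cams.tip_of(camera, thing): "xyz" ([x, y, z] in m, in world coordinates, good to about 4 mm: a listed point, or the origin of a listed thing).
The state is a dict: "time": time; "qpos": joint angles; "joint_velocities": joint speeds; "effort": joint torques, N m; "eef_pos": TCP position; "ee_rot": TCP orientation; "ft_force": force on the tool from outside, world axes, zero at the start; "moment": the same for the moment, N m; "gripper_width": opening from 0.0 (shut) to 1.0 (fully open); "finger_force": force on a finger pad.
Only numpy, scipy, OpenCV 4.12 (cv2) and the standard library are available. Lean on these libraries where they do the work, as an engineer would, in place of code of your own. Each camera call takes 0.05 s, during which the arm holds its last target. There are 200 camera calls.

## Task

The steel instrument chest on the lab bench stands open, its lid propped by a folding stay that is locked at its knee. Break the stay at the knee so that it folds, lower the lid gently until it is fully shut, and press it firmly down on its rubber seal (about 15 N) for half a second without leaning on it hard. Do not disturb the things standing around the chest, and let go at the end.

Things in the scene. Friction and masses are not known exactly. Their poses are not given: they have to be found in the camera images.
- chest: Steel chest 260 (its x) x 190 (its y) x 120 mm high, fixed, open at the top. Origin: centre of its underside, z up. The lid's hinge line runs along its x at y = +90, z = 120 mm; the opening side is -y. A soft rubber seal tops the rim at z = 120 mm: the shut lid gives 1 mm at its free edge per 8 N of press or so. The folding stay works in the plane x = +115 mm, inside the +x end wall.
- lid (a joint): Lid angle, rad: 0 as found (68 degrees above shut, leaning over the chest), growing as it closes; 1.19 is shut. Flat steel plate 260 x 190 (from the hinge) x 4 mm, about 0.45 kg. Its stiff hinge (0.6 N m friction) leaves it where it is put, so with the stay broken it must be pushed down with 2 to 12 N near the free edge. While the stay is locked it cannot be closed.
- knee (a joint): Knee angle of the stay, rad: 0 as found (locked: the knee bulges past straight, away from the hinge, onto its stop), 0.30 bars in line, 3.16 folded with the lid shut. To break it, push the boss across the bars towards the hinge line (down and to chest +y, 49 degrees from straight down): 5 to 12 N, then less. It stays where left; the lid goes down once the knee is well past straight (0.9 is good).
- knee_boss (a point): Centre of the knee's boss: a round steel stub 24 mm in diameter, 34 mm long, lying along the chest's x on the inner (-x) side of the stay's bars (flat steel 14 mm wide, 71 mm between pivots, in a plane 21 mm to the chest's +x side of this point). As found at (94, -7, 180) mm in the chest's frame, close under the leaning lid. Axes: not of use.
- stay_foot (a point): The pivot of the stay's lower bar on the chest, at (115, -45, 120) mm in the chest's frame. The knee moves on a circle of 71 mm radius about it.
- lid_hinge (a point): Middle of the lid's hinge line, at (0, 90, 120) mm in the chest's frame.
- lid_edge (a point): Middle of the lid's free edge, on its outer (upper when shut) face, 190 mm from the hinge line. Its axes are the lid's: x along the hinge, y from the free edge to the hinge, z out of the outer face. A flat tab 120 mm wide stands 21 mm further out here.
- burner_mid (a point): Bystander: dark metal burner, round foot 84 mm in diameter, 140 mm tall, standing on the bench; point on its axis 70 mm up.
- rack_mid (a point): Bystander: aluminium rack of corked test tubes, 70 x 200 mm, 124 mm tall; point on its centre line 60 mm up.
- dishes_mid (a point): Bystander: stack of three flat round dishes, 96 mm in diameter, 45 mm tall; point at its centre.

How it is judged:
By the outcome, as a careful person would: the job done as asked, in the order asked, and still so for the second after the job is handed in, with the robot touching nothing.
It also fails if it takes over 51 s, if anything falls off the work surface, if the arm or the gripper's body presses on something with over 40 N, if the wrist force passes 120 N, or if a joint passes its speed limit or range.

## Working session

There is one attempt and no reset: what is moved stays moved. The work goes in short steps, Python scripts to look and compute and a tool call to move; the robot and the scene stay as the last step left them, time stands still between calls to the robot, and variables do not carry over. Pictures are saved under pics/ and viewed, at most 10 in all, crops included, and the job is handed in when it is done.

Besides the shell and the picture viewer there is one more tool, called after "Emit:" as name(argument=value, ...) on one line, values as JSON. jog_arm: Moves the arm, as the interface text tells. Its arguments: {"type":"object","properties":{"plan":{"type":"array","items":{"type":"array","items":{"type":"array","items":{"type":"number"}}}},"force":{"type":"number"}},"required":["plan"]}

```bash
mkdir -p pics; python3 - <<'E'
from plant import status,cams,arm
import cv2,numpy as np
ims=[]
for c in ("scene","top"):
    im=cams.capture(c); ims.append(im)
    for t in ("chest","knee_boss","stay_foot","lid_hinge","lid_edge","burner_mid","rack_mid","dishes_mid"):
        r=cams.tip_of(c,t)
        print(c,t,[(np.round(d["xyz"],3).tolist(),round(d["confidence"],2)) for d in r[:2]])
    cv2.imwrite(f"pics/{c}0.png",cv2.cvtColor(im,cv2.COLOR_RGB2BGR))
o=status.get_obs();print(o)
E
```

```text
scene chest [([0.514, 0.016, -0.001], 0.62)]
scene knee_boss [([0.602, -0.023, 0.18], 0.67)]
scene stay_foot [([0.612, -0.059, 0.119], 0.92), ([0.702, -0.32, 0.072], 0.27)]
scene lid_hinge [([0.546, 0.104, 0.126], 0.97)]
scene lid_edge []
scene burner_mid [([0.705, -0.321, 0.075], 0.65), ([0.604, -0.02, 0.183], 0.65)]
scene rack_mid [([0.457, -0.286, 0.062], 0.78)]
scene dishes_mid [([0.658, 0.35, 0.022], 0.78)]
top chest [([0.522, 0.019, 0.004], 0.93), ([0.656, 0.351, 0.024], 0.65)]
top knee_boss [([0.606, -0.016, 0.179], 0.51)]
top stay_foot [([0.606, -0.066, 0.121], 0.74)]
top lid_hinge [([0.546, 0.102, 0.12], 0.7)]
top lid_edge [([0.524, 0.039, 0.298], 0.73)]
top burner_mid [([0.708, -0.324, 0.07], 0.92)]
top rack_mid [([0.461, -0.285, 0.052], 0.78)]
top dishes_mid [([0.655, 0.354, 0.021], 0.98), ([0.607, -0.022, 0.184], 0.67)]
{'time': 0.9, 'qpos': array([ 7.46094257e+01,  6.64557892e+00,  8.25963093e+01, -1.40512838e-03,
        9.07580197e+01, -2.16619495e+00]), 'joint_velocities': array([ 0.01943292,  0.0277515 ,  0.05622744,  0.01456015, -0.0397244 ,
        0.06863471]), 'effort': array([ 2.97102626e-03, -7.31751537e+01, -6.32642412e+01,  8.07928700e-05,
        5.55765637e-04,  3.87008083e-05]), 'eef_pos': array([0.15443804, 0.65709978, 0.2313257 ]), 'ee_rot': array([[-9.73481577e-01,  2.28765423e-01,  2.40690679e-05],
       [ 2.28765423e-01,  9.73481577e-01, -4.95875619e-06],
       [-2.45651861e-05,  6.78912691e-07, -1.00000000e+00]]), 'ft_force': array([-0.58014198,  0.0647047 ,  0.4908576 ]), 'moment': array([-0.02705556, -0.02680552, -0.01493752]), 'finger_force': 0.0, 'gripper_width': 0.9991071057589245}
```

View pics/scene0.png

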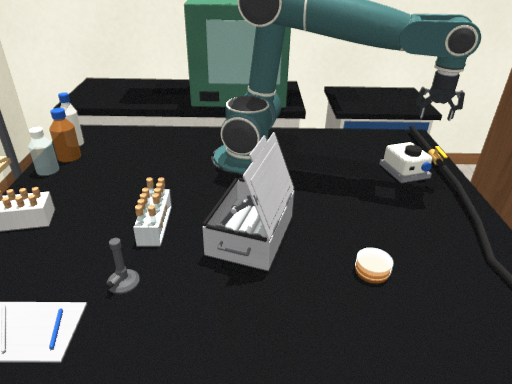

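View pics/top0.png

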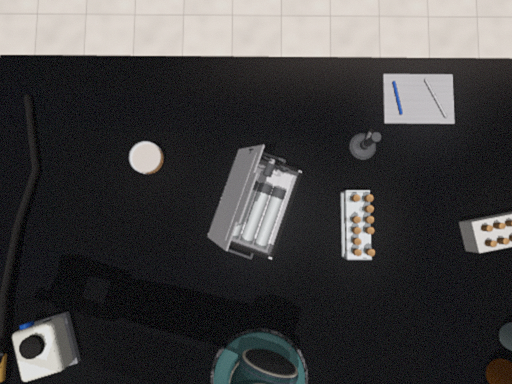

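```bash
cat > fit.py <<'E'
import numpy as np
from scipy.optimize import least_squares
L=np.radians(68)
M=[((0,0,0),(.514,.016,0)),((0,0,0),(.522,.019,0)),((94,-7,180),(.602,-.023,.18)),((94,-7,180),(.606,-.016,.179)),
((115,-45,120),(.612,-.059,.12)),((115,-45,120),(.606,-.066,.12)),((0,90,120),(.546,.104,.12)),((0,90,120),(.546,.102,.12)),((0,90-190*np.cos(L),120+190*np.sin(L)),(.524,.039,.298))]
def R(a):c,s=np.cos(a),np.sin(a);return np.array([[c,-s,0],[s,c,0],[0,0,1]])
P=np.array([m[0] for m in M])/1e3;W=np.array([m[1] for m in M])
f=lambda p:((P@R(p[2]).T+[p[0],p[1],0]-W)[:,:2]).ravel()
r=least_squares(f,[.52,.02,0],loss="soft_l1",f_scale=.004)
print(r.x,np.degrees(r.x[2]));print(np.round(f(r.x).reshape(-1,2)*1e3,1))
E
python3 fit.py
```

```text
[ 0.51684589  0.01839875 -0.33836041] -19.386623406970905
[[ 2.8  2.4]
 [-5.2 -0.6]
 [ 1.2  3.6]
 [-2.8 -3.4]
 [-1.6 -3.2]
 [ 4.4  3.8]
 [ 0.7 -0.7]
 [ 0.7  1.3]
 [-0.9 -2.8]]
```

The scene view shows the chest near (250,215) px, opening to the robot's right, with the rack at (155,210), the burner at (122,270) and the dishes at (374,265). In the top view the chest is at (255,200), its lid hinged on the left, and the boss is near (270,172) at the far end. The fit gives chest (0.517, 0.018) with yaw -19.4°. I'll push the boss with closed fingers tilted 45°, coming in from the opening side.

```bash
cat > h.py <<'E'
import numpy as np
from scipy.spatial.transform import Rotation as Ro
from plant import status,cams,arm
C=np.array([.517,.018,0]);A=np.radians(-19.4)
Rc=Ro.from_euler("z",A).as_matrix()
def w(p): return C+Rc@(np.array(p)/1e3)
def tilt(deg):  # tool x=-chest x, tool z down and towards chest +y
    t=np.radians(deg);return Rc@np.array([[-1,0,0],[0,np.cos(t),np.sin(t)],[0,np.sin(t),-np.cos(t)]])
def state():
    o=status.get_obs();p,R=o["eef_pos"],o["ee_rot"]
    print("t",round(o["time"],2),"chest mm",np.round(Rc.T@(p-C)*1e3,1),"z",np.round(Rc.T@R[:,2],2),"x",np.round(Rc.T@R[:,0],2),"F chest",np.round(Rc.T@o["ft_force"],1),"q",np.round(o["qpos"]),"w",round(o["gripper_width"],2))
    return p,R
def rel(targets,p=None,R=None):
    if p is None:p,R=state()
    for q,Q in targets:
        print(np.round(R.T@(q-p)*100,2).tolist(),np.round(Ro.from_matrix(R.T@Q).as_rotvec(degrees=True),1).tolist())
        p,R=q,Q
E
python3 - <<'E'
from h import *
o=status.get_obs();R0=o["ee_rot"]
rel([(np.array(a),R0) for a in((.25,.52,.42),(.4,.33,.45),(.48,.1,.45))]+[(w((60,-150,400)),tilt(20)),(w((90,-140,310)),tilt(45)),(w((90,-51,224)),tilt(45))])
E
```

```text
t 0.9 chest mm [-554.3  482.4  231.3] z [ 0.  0. -1.] x [-0.99 -0.11 -0.  ] F chest [-0.6 -0.1  0.5] q [75.  7. 83. -0. 91. -2.] w 1.0
[-12.44, -11.16, -18.87] [0.0, 0.0, 0.0]
[-18.95, -15.06, -3.0] [0.0, 0.0, 0.0]
[-13.05, -20.56, 0.0] [0.0, 0.0, 0.0]
[-9.83, -22.69, 5.0] [-20.0, -1.1, 6.1]
[-3.0, -2.14, 8.8] [-25.0, 0.0, -0.0]
[-0.0, 0.21, 12.37] [0.0, 0.0, 0.0]
```

Emit:
jog_arm(plan=[[[-12.4,-11.2,-18.9,0,0,0,0],[-12.4,-11.2,-18.9,0,0,0,0],[-12.4,-11.2,-18.9,0,0,0,0],[-12.4,-11.2,-18.9,0,0,0,0],[-12.4,-11.2,-18.9,0,0,0,0]]])

```text
time: 1.4
eef_pos: [0.249, 0.5196, 0.4203]
ee_rot: [[-0.974, 0.229, 0.0], [0.229, 0.974, 0.0], [-0.0, 0.0, -1.0]]
ft_force: [1.1, 0.1, 0.5]
gripper_width: 0.148
finger_force: 0.0
```

Emit:
jog_arm(plan=[[[-19,-15,-3,0,0,0,0],[-19,-15,-3,0,0,0,0],[-19,-15,-3,0,0,0,0],[-19,-15,-3,0,0,0,0],[-19,-15,-3,0,0,0,0]]])

```text
time: 1.9
eef_pos: [0.4002, 0.3294, 0.4492]
ee_rot: [[-0.973, 0.229, 0.001], [0.229, 0.973, 0.0], [-0.001, 0.0, -1.0]]
ft_force: [-0.8, 1.4, -0.1]
gripper_width: 0.002
finger_force: 0.0
```

Emit:
jog_arm(plan=[[[-13,-20.5,0,0,0,0,0],[-13,-20.5,0,0,0,0,0],[-13,-20.5,0,0,0,0,0],[-13,-20.5,0,0,0,0,0],[-13,-20.5,0,0,0,0,0]]])

```text
time: 2.4
eef_pos: [0.4791, 0.0998, 0.4489]
ee_rot: [[-0.973, 0.229, 0.001], [0.229, 0.973, -0.0], [-0.001, 0.0, -1.0]]
ft_force: [1.0, -0.2, 0.5]
gripper_width: 0.001
finger_force: 0.0
```

```bash
python3 - <<'E'
from h import *
rel([(w((60,-150,400)),tilt(20)),(w((90,-140,310)),tilt(45)),(w((90,-51,224)),tilt(45))])
E
```

```text
t 2.4 chest mm [-62.9  64.6 448.9] z [ 0.  0. -1.] x [-0.99 -0.11 -0.  ] F chest [1.  0.1 0.5] q [  9. -15.  83.  -0. 112. -68.] w 0.0
[-9.92, -22.65, 4.89] [-20.0, -1.0, 6.1]
[-3.0, -2.14, 8.8] [-25.0, 0.0, -0.0]
[-0.0, 0.21, 12.37] [0.0, 0.0, 0.0]
```

Emit:
jog_arm(plan=[[[-9.9,-22.6,4.9,-20,-1,6.1,0],[-9.9,-22.6,4.9,-20,-1,6.1,0],[-9.9,-22.6,4.9,-20,-1,6.1,0],[-9.9,-22.6,4.9,-20,-1,6.1,0],[-9.9,-22.6,4.9,-20,-1,6.1,0]]])

```text
time: 2.9
eef_pos: [0.5159, -0.103, 0.4072]
ee_rot: [[-0.943, 0.313, 0.115], [0.334, 0.885, 0.324], [0.0, 0.344, -0.939]]
ft_force: [0.7, 0.1, 0.3]
gripper_width: -0.004
finger_force: 0.0
```

Emit:
jog_arm(plan=[[[-3,-2.1,8.8,-25,0,0,0],[-3,-2.1,8.8,-25,0,0,0],[-3,-2.1,8.8,-25,0,0,0],[-3,-2.1,8.8,-25,0,0,0],[-3,-2.1,8.8,-25,0,0,0]]])

```text
time: 3.4
eef_pos: [0.5482, -0.1012, 0.3178]
ee_rot: [[-0.943, 0.237, 0.234], [0.333, 0.668, 0.665], [0.001, 0.705, -0.709]]
ft_force: [0.4, 0.9, 0.5]
gripper_width: -0.001
finger_force: 0.0
```

```bash
python3 - <<'E'
from h import *
import cv2
rel([(w((90,-51,224)),tilt(45))])
for c in("top","scene","wrist"):
    im=cams.capture(c)
    for t in("knee_boss","stay_foot","lid_edge","chest"):
        print(c,t,[(np.round(Rc.T@(np.array(d["xyz"])-C)*1e3).tolist(),round(d["confidence"],2)) for d in cams.tip_of(c,t)[:2]])
    cv2.imwrite(f"pics/{c}1.png",cv2.cvtColor(im,cv2.COLOR_RGB2BGR))
E
```

```text
t 3.4 chest mm [  69.  -102.1  317.8] z [-0.    0.71 -0.71] x [-1.  0.  0.] F chest [0.1 1.  0.5] q [ -34.   -7.   96.   44.  101. -100.] w -0.0
[-2.1, -2.99, 10.25] [-0.2, -0.0, -0.1]
top knee_boss [([99.0, -5.0, 182.0], 0.74)]
top stay_foot [([115.0, -51.0, 123.0], 0.75)]
top lid_edge [([1.0, 25.0, 300.0], 0.56)]
top chest [([5.0, 3.0, 1.0], 0.93)]
scene knee_boss [([94.0, -7.0, 182.0], 0.57)]
scene stay_foot [([117.0, -43.0, 119.0], 0.67)]
scene lid_edge [([3.0, 25.0, 300.0], 0.76)]
scene chest [([-3.0, -3.0, -0.0], 0.97)]
wrist knee_boss [([97.0, -6.0, 178.0], 0.62)]
wrist stay_foot [([115.0, -46.0, 122.0], 0.71)]
wrist lid_edge [([3.0, 19.0, 300.0], 0.87)]
wrist chest [([1.0, 1.0, -1.0], 0.56)]
```

View pics/wrist1.png

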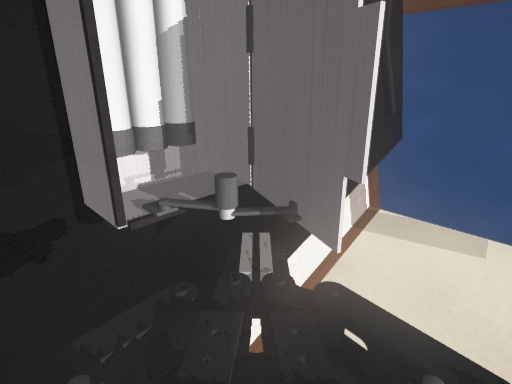

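The wrist view shows the boss at about (227,192) px with the stay bars at row ~208, just beyond the closed fingertips at (256,240). All three cameras agree with the fitted chest pose to within about 2 mm. Next I move to the standoff.

Emit:
jog_arm(plan=[[[-1.0,-1.5,5,0,0,0,0],[-2.1,-3.0,8,0,0,0,0],[-2.1,-3.0,10.2,0,0,0,0],[-2.1,-3.0,10.2,0,0,0,0]]])

```text
time: 4.55
eef_pos: [0.5843, -0.058, 0.2212]
ee_rot: [[-0.944, 0.237, 0.23], [0.33, 0.666, 0.669], [0.006, 0.708, -0.706]]
ft_force: [0.6, -0.3, 0.4]
gripper_width: -0.004
finger_force: 0.0
```

```bash
python3 - <<'E'
from h import *
# knee arc: boss centres vs knee angle
def boss(k):
    f=(k-.3)/2; d=142*np.cos(f); th=np.arccos((135**2+114.4**2-d*d)/(2*135*114.4))
    a=np.arctan2(114.4*np.sin(th),135-114.4*np.cos(th))-f
    return np.array([-45+71*np.cos(a),120+71*np.sin(a)])
p,R=state()
n=np.array([.707,-.707])
for k in(0,.15,.3,.45,.6,.75,.9,1.05,1.2):
    b=boss(k)-12*n
    print(k,np.round(b,1),np.round(R.T@(w((91,b[0],b[1]))-p)*100,2))
E
```

```text
t 4.55 chest mm [ 88.8 -49.3 221.2] z [-0.01  0.71 -0.71] x [-1.   -0.    0.01] F chest [ 0.7 -0.1  0.4] q [ -28.   -3.  102.   44.   91. -102.] w -0.0
0 [-15.5 188.5] [-0.25  0.07  4.71]
0.15 [-10.8 185.3] [-0.25  0.17  5.26]
0.3 [ -6.6 181.8] [-0.25  0.23  5.8 ]
0.45 [ -2.8 178.2] [-0.26  0.24  6.33]
0.6 [  0.5 174.5] [-0.26  0.22  6.83]
0.75 [  3.5 170.8] [-0.26  0.16  7.31]
0.9 [  6.2 167. ] [-0.26  0.08  7.76]
1.05 [  8.5 163.1] [-0.27 -0.03  8.19]
1.2 [ 10.5 159.3] [-0.27 -0.16  8.61]
```

Emit:
jog_arm(plan=[[[-0.1,0,2.5,0,0,0,0],[-0.2,0.1,3.8,0,0,0,0],[-0.2,0.1,4.3,0,0,0,0],[-0.2,0.1,4.7,0,0,0,0],[-0.2,0.1,5.0,0,0,0,0]]])

```text
time: 5.05
eef_pos: [0.5987, -0.0264, 0.1899]
ee_rot: [[-0.943, 0.235, 0.234], [0.332, 0.667, 0.667], [0.001, 0.707, -0.707]]
ft_force: [0.3, 0.4, -0.0]
gripper_width: -0.002
finger_force: 0.0
```

Emit:
jog_arm(plan=[[[0,0,0.2,0,0,0,0],[0,0,0.4,0,0,0,0],[0,0.05,0.6,0,0,0,0]]])

```text
time: 5.35
eef_pos: [0.6005, -0.022, 0.1869]
ee_rot: [[-0.943, 0.234, 0.235], [0.332, 0.666, 0.668], [-0.0, 0.708, -0.706]]
ft_force: [-2.0, 0.2, 8.3]
gripper_width: 0.0
finger_force: 3.3
```

Emit:
jog_arm(plan=[[[0,0,0.3,0,0,0,0],[0,0,0.6,0,0,0,0],[0,0,0.9,0,0,0,0],[0,0,1.2,0,0,0,0],[0,0,1.4,0,0,0,0]]])

```text
time: 5.85
eef_pos: [0.6039, -0.0127, 0.177]
ee_rot: [[-0.943, 0.234, 0.236], [0.332, 0.666, 0.668], [-0.001, 0.708, -0.706]]
ft_force: [-1.7, -0.5, 7.2]
gripper_width: -0.0
finger_force: 3.0
```

```bash
python3 - <<'E'
from h import *
import cv2
state()
for c in("top","scene","wrist"):
    im=cams.capture(c)
    for t in("knee_boss","lid_edge"):
        print(c,t,[(np.round(Rc.T@(np.array(d["xyz"])-C)*1e3).tolist(),round(d["confidence"],2)) for d in cams.tip_of(c,t)[:2]])
    cv2.imwrite(f"pics/{c}2.png",cv2.cvtColor(im,cv2.COLOR_RGB2BGR))
E
```

```text
t 5.85 chest mm [ 9.22e+01 -1.00e-01  1.77e+02] z [ 0.    0.71 -0.71] x [-1. -0. -0.] F chest [-1.4 -1.   7.2] q [ -24.   -2.  104.   45.   84. -102.] w -0.0
top knee_boss [([98.0, 11.0, 170.0], 0.47)]
top lid_edge [([0.0, 23.0, 298.0], 0.68)]
scene knee_boss [([99.0, 8.0, 167.0], 0.59)]
scene lid_edge [([3.0, 25.0, 303.0], 0.62)]
wrist knee_boss [([97.0, 5.0, 168.0], 0.58)]
wrist lid_edge []
```

View pics/wrist2.png

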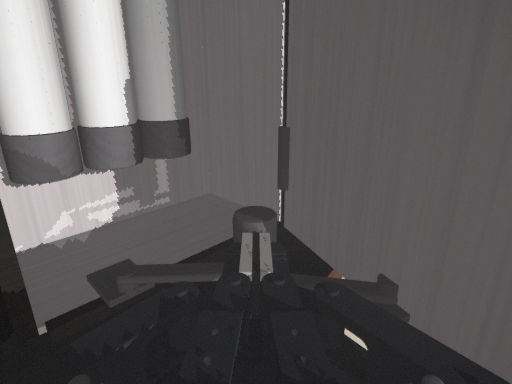

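The wrist view shows the boss at (255,222) px held by the fingertips at (256,245), with the knee already past straight. I keep pushing.

Emit:
jog_arm(plan=[[[0,0,0.4,0,0,0,0],[0,0,0.8,0,0,0,0],[0,0,1.2,0,0,0,0],[0,-0.05,1.5,0,0,0,0],[0,-0.1,1.8,0,0,0,0]]])

```text
time: 6.8
eef_pos: [0.6078, -0.0011, 0.1636]
ee_rot: [[-0.943, 0.234, 0.235], [0.332, 0.666, 0.668], [-0.001, 0.708, -0.706]]
ft_force: [-1.7, -1.0, 10.8]
gripper_width: 0.0
finger_force: 4.4
```

```bash
python3 - <<'E'
from h import *
import cv2
state()
for c in("top","scene","wrist"):
    im=cams.capture(c)
    for t in("knee_boss","lid_edge"):
        print(c,t,[(np.round(Rc.T@(np.array(d["xyz"])-C)*1e3).tolist(),round(d["confidence"],2)) for d in cams.tip_of(c,t)[:2]])
E
```

```text
t 6.8 chest mm [ 92.   12.1 163.6] z [ 0.    0.71 -0.71] x [-1. -0. -0.] F chest [-1.2 -1.5 10.8] q [ -22.   -1.  105.   46.   82. -102.] w 0.0
top knee_boss []
top lid_edge [([-1.0, 7.0, 292.0], 0.6)]
scene knee_boss [([93.0, 17.0, 149.0], 0.62), ([-0.0, -1.0, -1.0], 0.56)]
scene lid_edge [([3.0, 5.0, 292.0], 0.56)]
wrist knee_boss [([95.0, 13.0, 153.0], 0.7)]
wrist lid_edge []
```

The knee is now at about 1.15 and the lid has sagged to about 62°. I'll retract, go over the lid and come down on its outer side.

```bash
cat >> h.py <<'E'
def press(th,s=177,gap=0,t=None,x=0):
    "TCP pose with leading corner on the outer lid face at s mm from hinge, lid th deg above shut"
    a=np.radians(th); t=.7*th if t is None else t; b=np.radians(t)
    q=np.array([0,90-s*np.cos(a)+(4+gap)*np.sin(a),120+s*np.sin(a)+(4+gap)*np.cos(a)])
    return w(q+[x,14.5*np.cos(b),-14.5*np.sin(b)]),tilt(-t)
E
python3 - <<'E'
from h import *
rel([(w((92,-80,256)),tilt(45)),(w((60,-110,430)),tilt(20)),(w((0,70,470)),tilt(-10)),(w((0,180,370)),tilt(-43)),press(62,gap=40,t=43)])
E
```

```text
t 7.25 chest mm [ 91.9  11.9 162.9] z [-0.    0.71 -0.71] x [-1. -0.  0.] F chest [ 0.2 -1.2  5.4] q [ -22.   -1.  105.   45.   82. -102.] w 0.0
[-0.01, 0.09, -13.08] [0.0, -0.0, -0.0]
[3.2, 10.18, -14.42] [25.0, -0.0, 0.0]
[6.0, 18.28, 2.4] [30.0, 0.0, 0.0]
[-0.0, 12.57, 7.94] [33.0, -0.0, -0.0]
[0.0, -3.39, 14.5] [0.0, 0.0, 0.0]
```

Emit:
jog_arm(plan=[[[0,0,-2,0,0,0,0],[0,0,-6,0,0,0,0],[0,0,-10,0,0,0,0],[0,0,-13,0,0,0,0],[0,0,-13,0,0,0,0]]])

```text
time: 7.75
eef_pos: [0.5771, -0.0902, 0.257]
ee_rot: [[-0.943, 0.234, 0.238], [0.334, 0.668, 0.665], [-0.003, 0.707, -0.708]]
ft_force: [0.1, -0.2, -0.1]
gripper_width: -0.002
finger_force: 0.0
```

Emit:
jog_arm(plan=[[[3.2,10.2,-14.4,25,0,0,0],[3.2,10.2,-14.4,25,0,0,0],[3.2,10.2,-14.4,25,0,0,0],[3.2,10.2,-14.4,25,0,0,0],[3.2,10.2,-14.4,25,0,0,0]]])

```text
time: 8.25
eef_pos: [0.537, -0.1045, 0.4328]
ee_rot: [[-0.944, 0.309, 0.118], [0.33, 0.888, 0.321], [-0.005, 0.342, -0.94]]
ft_force: [0.1, -0.5, -0.1]
gripper_width: 0.001
finger_force: 0.0
```

Emit:
jog_arm(plan=[[[6,18.3,2.4,30,0,0,0],[6,18.3,2.4,30,0,0,0],[6,18.3,2.4,30,0,0,0],[6,18.3,2.4,30,0,0,0],[6,18.3,2.4,30,0,0,0]]])

```text
time: 8.75
eef_pos: [0.5404, 0.0876, 0.4666]
ee_rot: [[-0.944, 0.324, -0.061], [0.329, 0.929, -0.168], [0.002, -0.179, -0.984]]
ft_force: [0.1, -1.3, -0.5]
gripper_width: -0.003
finger_force: 0.0
```

```bash
python3 - <<'E'
from h import *
rel([(w((0,180,370)),tilt(-43)),press(62,gap=40,t=43)])
E
```

```text
t 8.75 chest mm [ -1.   73.4 466.6] z [-0.   -0.18 -0.98] x [-1. -0.  0.] F chest [ 0.5 -1.2 -0.5] q [ 11.  -4.  72. -10. 117. -64.] w -0.0
[-0.16, 12.22, 7.6] [32.7, -0.0, 0.2]
[0.0, -3.39, 14.5] [0.0, 0.0, 0.0]
```

Emit:
jog_arm(plan=[[[0,12.3,7.7,33,0,0,0],[0,12.3,7.7,33,0,0,0],[0,12.3,7.7,33,0,0,0],[0,12.3,7.7,33,0,0,0],[0,12.3,7.7,33,0,0,0]]])

```text
time: 9.25
eef_pos: [0.5762, 0.1888, 0.3647]
ee_rot: [[-0.945, 0.232, -0.232], [0.328, 0.686, -0.65], [0.008, -0.69, -0.724]]
ft_force: [0.4, -0.5, -0.4]
gripper_width: -0.0
finger_force: 0.0
```

Emit:
jog_arm(plan=[[[0,-1.4,4,0,0,0,0],[0,-2.4,8,0,0,0,0],[0,-3.4,11,0,0,0,0],[0,-3.4,14,0,0,0,0],[0,-3.4,14,0,0,0,0]]])

```text
time: 9.75
eef_pos: [0.5346, 0.0704, 0.2899]
ee_rot: [[-0.943, 0.243, -0.229], [0.334, 0.691, -0.641], [0.003, -0.681, -0.733]]
ft_force: [-0.2, 0.2, -0.4]
gripper_width: 0.002
finger_force: 0.0
```

```bash
python3 - <<'E'
from h import *
import cv2
for c in("scene","top"):
    im=cams.capture(c)
    for t in("knee_boss","lid_edge"):
        print(c,t,[(np.round(Rc.T@(np.array(d["xyz"])-C)*1e3).tolist(),round(d["confidence"],2)) for d in cams.tip_of(c,t)[:2]])
    cv2.imwrite(f"pics/{c}3.png",cv2.cvtColor(im,cv2.COLOR_RGB2BGR))
rel([press(62,gap=g,t=43) for g in(20,8,0)])
E
```

```text
scene knee_boss [([96.0, 18.0, 153.0], 0.48)]
scene lid_edge [([5.0, 6.0, 291.0], 0.66), ([24.0, 360.0, 21.0], 0.16)]
top knee_boss [([94.0, 17.0, 156.0], 0.37)]
top lid_edge [([0.0, 5.0, 291.0], 0.69), ([96.0, 20.0, 152.0], 0.43)]
t 10.05 chest mm [-1.000e-01  5.860e+01  2.926e+02] z [ 0.   -0.68 -0.73] x [-1. -0.  0.] F chest [-0.1 -0.4 -1. ] q [ 21.   4.  86. -35. 115. -57.] w 0.0
[-0.01, -0.44, 2.45] [0.1, 0.0, 0.1]
[-0.0, -0.39, 1.13] [0.0, 0.0, 0.0]
[0.0, -0.26, 0.76] [0.0, 0.0, 0.0]
```

View pics/scene3.png

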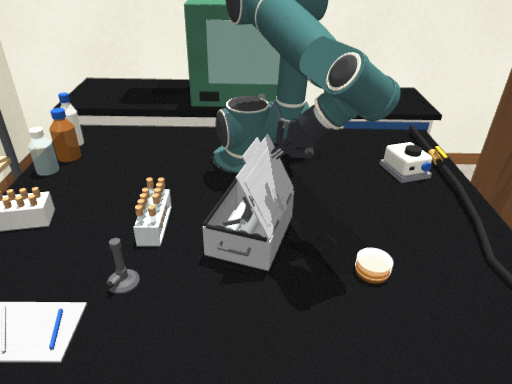

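The scene view shows the stay broken and the lid sagging at (262,185) px, the tool behind it, and the bystanders untouched. Next I work out the closing path.

```bash
python3 - <<'E'
from h import *
def rows(p,R,L):
    print([np.round(np.r_[R.T@(q-p)*100,Ro.from_matrix(R.T@Q).as_rotvec(degrees=True)[:1]],1).tolist() for q,Q in L])
    return L[-1]
p,R=state()
p,R=rows(p,R,[press(62,gap=g,t=43) for g in(25,14,7,2,-2)])
p,R=press(62,t=43)
th=62.
while th>10.1:
    n=[th-2.5*i for i in range(1,6)]
    print(n[-1]);p,R=rows(p,R,[press(a,t=.7*a) for a in n]);th=n[-1]
E
```

```text
t 10.05 chest mm [-1.000e-01  5.860e+01  2.926e+02] z [ 0.   -0.68 -0.73] x [-1. -0.  0.] F chest [-0.1 -0.4 -1. ] q [ 21.   4.  86. -35. 115. -57.] w 0.0
[[-0.0, -0.3, 2.0, 0.1], [-0.0, -0.6, 3.0, 0.1], [-0.0, -0.9, 3.7, 0.1], [-0.0, -1.0, 4.2, 0.1], [-0.0, -1.2, 4.5, 0.1]]
49.5
[[-0.0, -0.3, 0.7, -1.4], [-0.0, -0.5, 1.4, -3.1], [-0.0, -0.7, 2.1, -4.9], [-0.0, -0.8, 2.8, -6.6], [-0.0, -1.0, 3.5, -8.4]]
37.0
[[-0.0, -0.2, 0.7, -1.7], [-0.0, -0.4, 1.4, -3.5], [-0.0, -0.5, 2.1, -5.3], [-0.0, -0.6, 2.9, -7.0], [-0.0, -0.7, 3.6, -8.8]]
24.5
[[-0.0, -0.1, 0.7, -1.7], [0.0, -0.3, 1.4, -3.5], [0.0, -0.4, 2.2, -5.2], [-0.0, -0.4, 2.9, -7.0], [0.0, -0.4, 3.6, -8.8]]
12.0
[[0.0, -0.1, 0.7, -1.7], [0.0, -0.2, 1.4, -3.5], [0.0, -0.2, 2.2, -5.2], [0.0, -0.2, 2.9, -7.0], [0.0, -0.2, 3.6, -8.8]]
-0.5
[[-0.0, -0.0, 0.7, -1.7], [-0.0, -0.1, 1.5, -3.5], [-0.0, -0.1, 2.2, -5.2], [-0.0, -0.0, 2.9, -7.0], [-0.0, 0.1, 3.6, -8.8]]
```

Emit:
jog_arm(plan=[[[0,-0.3,2,0,0,0,0],[0,-0.6,3,0,0,0,0],[0,-0.9,3.7,0,0,0,0],[0,-1.0,4.2,0,0,0,0],[0,-1.2,4.5,0,0,0,0]]])

```text
time: 10.55
eef_pos: [0.5228, 0.0354, 0.267]
ee_rot: [[-0.943, 0.242, -0.227], [0.332, 0.69, -0.643], [0.001, -0.682, -0.732]]
ft_force: [0.1, 0.3, 0.6]
gripper_width: -0.003
finger_force: 0.1
```

Emit:
jog_arm(plan=[[[0,-0.3,0.5,-1.4,0,0,0],[0,-0.5,1.2,-3.1,0,0,0],[0,-0.7,1.9,-4.9,0,0,0],[0,-0.8,2.6,-6.6,0,0,0],[0,-1,3.4,-8.4,0,0,0]]])

```text
time: 11.05
eef_pos: [0.5129, 0.0068, 0.2492]
ee_rot: [[-0.944, 0.273, -0.187], [0.331, 0.779, -0.533], [0.0, -0.565, -0.825]]
ft_force: [2.6, 4.1, 0.6]
gripper_width: -0.001
finger_force: 2.1
```

```bash
python3 - <<'E'
from h import *
state()
im=cams.capture("scene");print([(np.round(Rc.T@(np.array(d["xyz"])-C)*1e3).tolist(),round(d["confidence"],2)) for d in cams.tip_of("scene","lid_edge")[:2]])
rel([press(49.5,t=34.65),press(37,t=25.9)])
E
```

```text
t 11.05 chest mm [-2.000e-01 -1.190e+01  2.492e+02] z [ 0.   -0.57 -0.83] x [-1. -0.  0.] F chest [1.1 4.8 0.6] q [ 13.  -3.  96. -30. 106. -61.] w -0.0
[([3.0, -30.0, 271.0], 0.97), ([116.0, -40.0, 116.0], 0.15)]
t 11.15 chest mm [ -0.3 -12.9 249.2] z [-0.   -0.57 -0.82] x [-1.  0.  0.] F chest [-0.5  0.3 -1.7] q [ 13.  -3.  96. -30. 106. -61.] w 0.0
[-0.03, 0.25, -0.14] [0.2, -0.0, 0.0]
[-0.0, -0.68, 3.58] [-8.8, 0.0, 0.0]
```

The lid is following at about 5 N, so I keep closing.

Emit:
jog_arm(plan=[[[0,0,0.6,-1.7,0,0,0],[0,-0.2,1.3,-3.5,0,0,0],[0,-0.3,2.0,-5.2,0,0,0],[0,-0.4,2.7,-7,0,0,0],[0,-0.5,3.5,-8.7,0,0,0]]])

```text
time: 11.65
eef_pos: [0.5047, -0.0163, 0.2227]
ee_rot: [[-0.943, 0.299, -0.145], [0.332, 0.85, -0.409], [0.001, -0.434, -0.901]]
ft_force: [3.1, 0.7, 3.1]
gripper_width: 0.0
finger_force: 1.8
```

Emit:
jog_arm(plan=[[[0,-0.1,0.7,-1.7,0,0,0],[0,-0.3,1.4,-3.5,0,0,0],[0,-0.4,2.1,-5.2,0,0,0],[0,-0.4,2.8,-7,0,0,0],[0,-0.4,3.6,-8.7,0,0,0]]])

```text
time: 12.15
eef_pos: [0.4981, -0.0345, 0.192]
ee_rot: [[-0.943, 0.317, -0.099], [0.332, 0.902, -0.276], [0.001, -0.293, -0.956]]
ft_force: [0.3, -0.3, 4.0]
gripper_width: -0.003
finger_force: 1.5
```

```bash
python3 - <<'E'
from h import *
state()
im=cams.capture("scene");print([(np.round(Rc.T@(np.array(d["xyz"])-C)*1e3).tolist(),round(d["confidence"],2)) for d in cams.tip_of("scene","lid_edge")[:2]])
rel([press(24.5),press(12),press(4),press(0)])
E
```

```text
t 12.15 chest mm [ -0.4 -55.8 192. ] z [-0.   -0.29 -0.96] x [-1. -0.  0.] F chest [ 0.4 -0.1  4. ] q [  2. -11. 104. -16.  93. -68.] w -0.0
[([2.0, -80.0, 206.0], 0.75), ([93.0, 27.0, 109.0], 0.22)]
t 12.25 chest mm [ -0.7 -56.2 191.4] z [-0.   -0.29 -0.96] x [-1.  0.  0.] F chest [-0.1  1.   0. ] q [  2. -11. 104. -16.  93. -68.] w 0.0
[-0.07, 0.03, -0.15] [0.0, -0.1, 0.0]
[0.0, -0.18, 3.63] [-8.8, -0.0, 0.0]
[-0.0, -0.05, 2.33] [-5.6, -0.0, 0.0]
[-0.0, -0.01, 1.16] [-2.8, 0.0, -0.0]
```

Emit:
jog_arm(plan=[[[0,0,0.6,-1.7,0,0,0],[0,-0.1,1.3,-3.5,0,0,0],[0,-0.1,2.0,-5.2,0,0,0],[0,-0.2,2.7,-7,0,0,0],[0,-0.2,3.4,-8.7,0,0,0]]])

```text
time: 12.75
eef_pos: [0.4942, -0.0455, 0.1599]
ee_rot: [[-0.943, 0.328, -0.049], [0.332, 0.933, -0.136], [0.001, -0.145, -0.989]]
ft_force: [0.7, 1.3, 1.2]
gripper_width: -0.004
finger_force: 1.0
```

Emit:
jog_arm(plan=[[[0,0,0.5,-1.2,0,0,0],[0,0,1.0,-2.4,0,0,0],[0,0,1.5,-3.6,0,0,0],[0,0,2.0,-4.8,0,0,0],[0,0,2.4,-5.8,0,0,0]]])

```text
time: 13.25
eef_pos: [0.493, -0.0487, 0.1363]
ee_rot: [[-0.943, 0.331, -0.016], [0.332, 0.942, -0.042], [0.001, -0.045, -0.999]]
ft_force: [0.8, 1.1, 1.5]
gripper_width: -0.002
finger_force: 0.6
```

```bash
python3 - <<'E'
from h import *
state()
im=cams.capture("scene");print([(np.round(Rc.T@(np.array(d["xyz"])-C)*1e3).tolist(),round(d["confidence"],2)) for d in cams.tip_of("scene","lid_edge")[:2]])
rel([press(2),press(0)])
E
```

```text
t 13.25 chest mm [ -0.5 -70.8 136.3] z [-0.   -0.05 -1.  ] x [-1. -0.  0.] F chest [0.3 1.3 1.5] q [ -7. -13. 111.  -3.  83. -77.] w -0.0
[([2.0, -98.0, 143.0], 0.78), ([3.0, 89.0, 122.0], 0.45)]
t 13.35 chest mm [ -0.7 -71.1 136. ] z [-0.   -0.05 -1.  ] x [-1.  0.  0.] F chest [-0.1  0.2 -0.8] q [ -7. -13. 111.  -3.  83. -77.] w -0.0
[-0.07, -0.09, 0.63] [-1.2, -0.1, 0.0]
[-0.0, -0.01, 0.58] [-1.4, -0.0, -0.0]
```

Emit:
jog_arm(plan=[[[0,-0.2,0.2,-0.6,0,0,0],[0,-0.4,0.4,-1.2,0,0,0],[0,-0.6,0.6,-1.8,0,0,0],[0,-0.7,0.8,-2.2,0,0,0],[0,-0.8,1.0,-2.6,0,0,0]]])

```text
time: 13.85
eef_pos: [0.4902, -0.0567, 0.127]
ee_rot: [[-0.943, 0.332, -0.001], [0.332, 0.943, -0.0], [0.001, -0.001, -1.0]]
ft_force: [0.5, 0.9, 0.5]
gripper_width: 0.003
finger_force: 0.5
```

Emit:
jog_arm(plan=[[[0,0,0.1,0,0,0,0],[0,0,0.2,0,0,0,0]]])

```text
time: 14.05
eef_pos: [0.4902, -0.0568, 0.1251]
ee_rot: [[-0.943, 0.332, -0.002], [0.332, 0.943, -0.001], [0.001, -0.002, -1.0]]
ft_force: [-0.6, -0.3, 1.0]
gripper_width: -0.003
finger_force: 0.5
```

Emit:
jog_arm(plan=[[[0,0,0.1,0,0,0,0],[0,0,0.15,0,0,0,0]]])

```text
time: 14.25
eef_pos: [0.4903, -0.0566, 0.124]
ee_rot: [[-0.943, 0.332, -0.002], [0.332, 0.943, -0.001], [0.001, -0.002, -1.0]]
ft_force: [-4.1, -0.8, 8.6]
gripper_width: 0.0
finger_force: 4.9
```

Emit:
jog_arm(plan=[[[0,0,0.05,0,0,0,0],[0,0,0.1,0,0,0,0]]])

```text
time: 14.45
eef_pos: [0.4903, -0.0566, 0.124]
ee_rot: [[-0.943, 0.332, -0.001], [0.332, 0.943, -0.001], [0.001, -0.002, -1.0]]
ft_force: [-9.9, -0.1, 19.7]
gripper_width: -0.0
finger_force: 9.9
```

```bash
python3 - <<'E'
from h import *
import cv2
state()
im=cams.capture("scene")
for t in("lid_edge","knee_boss","lid_hinge"):print(t,[(np.round(Rc.T@(np.array(d["xyz"])-C)*1e3).tolist(),round(d["confidence"],2)) for d in cams.tip_of("scene",t)[:2]])
cv2.imwrite("pics/s4.png",cv2.resize(cv2.cvtColor(im[130:290,180:330],cv2.COLOR_RGB2BGR),None,fx=3.5,fy=3.5,interpolation=cv2.INTER_CUBIC))
for i in range(4): cams.capture("top"); state()
E
```

```text
t 14.45 chest mm [ -0.4 -79.3 124. ] z [-0. -0. -1.] x [-1. -0.  0.] F chest [-9.3 -3.3 19.7] q [ -9. -14. 112.  -0.  82. -80.] w -0.0
lid_edge [([3.0, -98.0, 124.0], 0.88), ([-2.0, -1.0, 3.0], 0.39)]
knee_boss []
lid_hinge [([1.0, 91.0, 121.0], 0.59)]
t 14.7 chest mm [ -0.4 -79.3 124. ] z [-0. -0. -1.] x [-1. -0.  0.] F chest [-8.7 -3.2 16.2] q [ -9. -14. 112.  -0.  82. -80.] w -0.0
t 14.75 chest mm [ -0.4 -79.3 124. ] z [-0. -0. -1.] x [-1. -0.  0.] F chest [-8.2 -2.6 15.5] q [ -9. -14. 112.  -0.  82. -80.] w 0.0
t 14.8 chest mm [ -0.4 -79.3 124. ] z [-0. -0. -1.] x [-1. -0.  0.] F chest [-7.4 -2.1 15.9] q [ -9. -14. 112.  -0.  82. -80.] w 0.0
t 14.85 chest mm [ -0.4 -79.3 124. ] z [-0. -0. -1.] x [-1. -0.  0.] F chest [-8.  -3.3 15.6] q [ -9. -14. 112.  -0.  82. -80.] w 0.0
```

View pics/s4.png

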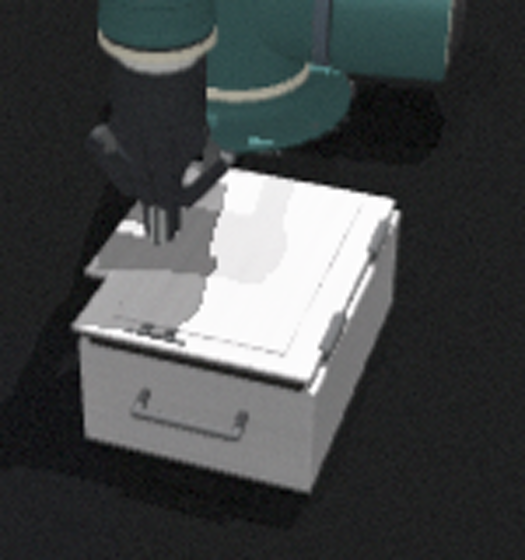

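The crop shows the lid flush on the chest with the closed fingers on it at (160,225) px, and the force reads about 15.6 N. I'll press slightly more and hold.

Emit:
jog_arm(plan=[[[0,0,0.03,0,0,0,0],[0,0,0.03,0,0,0,0],[0,0,0.03,0,0,0,0],[0,0,0.03,0,0,0,0],[0,0,0.03,0,0,0,0]]])

```text
time: 15.35
eef_pos: [0.4903, -0.0566, 0.1239]
ee_rot: [[-0.943, 0.331, -0.001], [0.331, 0.943, -0.001], [0.001, -0.002, -1.0]]
ft_force: [-9.3, 0.1, 18.9]
gripper_width: -0.004
finger_force: 9.3
```

Emit:
jog_arm(plan=[[[0,0,0,0,0,0,0],[0,0,0,0,0,0,0],[0,0,0,0,0,0,0]]])

```text
time: 15.65
eef_pos: [0.4903, -0.0566, 0.1239]
ee_rot: [[-0.943, 0.332, -0.001], [0.332, 0.943, -0.001], [0.001, -0.002, -1.0]]
ft_force: [-9.8, 0.7, 18.9]
gripper_width: -0.002
finger_force: 9.3
```

Emit:
jog_arm(plan=[[[0,0,-0.2,0,0,0,0],[0,0,-0.5,0,0,0,0],[0,0,-2,0,0,0,0],[0,0,-6,0,0,0,0],[0,0,-10,0,0,0,0]]])

```text
time: 16.15
eef_pos: [0.49, -0.0564, 0.224]
ee_rot: [[-0.943, 0.332, -0.003], [0.332, 0.943, -0.001], [0.002, -0.002, -1.0]]
ft_force: [0.9, -1.3, 0.9]
gripper_width: 0.003
finger_force: 0.0
```

Emit:
jog_arm(plan=[[[0,0,-4,0,0,0,0],[0,0,-6,0,0,0,0],[0,0,-6,0,0,0,0],[0,0,-6,0,0,0,0]]])

```text
time: 16.55
eef_pos: [0.4905, -0.0564, 0.2826]
ee_rot: [[-0.943, 0.332, -0.001], [0.332, 0.943, -0.001], [0.001, -0.001, -1.0]]
ft_force: [-0.6, -0.3, -0.8]
gripper_width: 0.003
finger_force: 0.0
```

```bash
python3 - <<'E'
from h import *
import cv2
state()
for c in("scene","top"):
    im=cams.capture(c)
    for t in("lid_edge","burner_mid","rack_mid","dishes_mid"):print(t,[(np.round(d["xyz"],3).tolist(),np.round(Rc.T@(np.array(d["xyz"])-C)*1e3).tolist()) for d in cams.tip_of(c,t)[:1]])
    cv2.imwrite(f"pics/{c}5.png",cv2.cvtColor(im,cv2.COLOR_RGB2BGR))
E
```

```text
t 16.55 chest mm [ -0.3 -79.  282.6] z [-0. -0. -1.] x [-1. -0.  0.] F chest [-0.5 -0.5 -0.8] q [ -9. -17. 100.  -0.  97. -80.] w 0.0
lid_edge [([0.487, -0.077, 0.13], [3.0, -100.0, 129.0])]
burner_mid [([0.704, -0.32, 0.072], [288.0, -256.0, 72.0])]
rack_mid [([0.459, -0.285, 0.06], [46.0, -305.0, 60.0])]
dishes_mid [([0.657, 0.351, 0.024], [21.0, 360.0, 24.0])]
lid_edge []
burner_mid [([0.702, -0.322, 0.068], [287.0, -259.0, 68.0])]
rack_mid [([0.463, -0.285, 0.054], [49.0, -304.0, 53.0])]
dishes_mid [([0.654, 0.35, 0.023], [19.0, 359.0, 23.0])]
```

View pics/scene5.png

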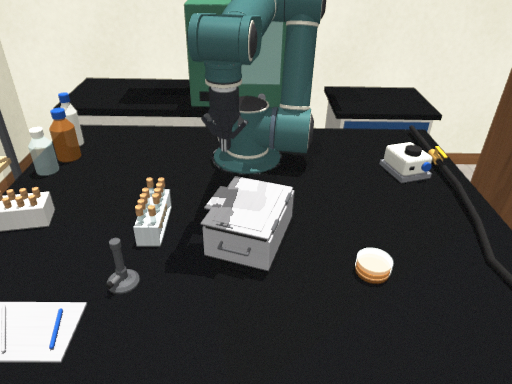

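The scene view shows the lid shut at (252,205) px, the tool clear above it and the bystanders unmoved. One lid-edge reading came out at z = 129 mm, so I'll average a few more.

```bash
python3 - <<'E'
from h import *
for i in range(5):
  for c in ("scene","wrist"):
    cams.capture(c)
    print(c,[(np.round(Rc.T@(np.array(d["xyz"])-C)*1e3,1).tolist(),round(d["confidence"],2)) for d in cams.tip_of(c,"lid_edge")[:1]])
import cv2
# same-camera comparison: the lid's edge rows below the tool, pressed (s4 crop) vs released
a=cv2.resize(cv2.imread("pics/s4.png",0),(150,160),interpolation=cv2.INTER_AREA).astype(np.float32)
b=cv2.imread("pics/scene5.png",0)[130:290,180:330].astype(np.float32)
print(cv2.phaseCorrelate(a[85:112,40:110],b[85:112,40:110]),cv2.phaseCorrelate(a[113:140,30:100],b[113:140,30:100]))
E
```

```text
scene [([4.0, -99.4, 124.5], 0.89)]
wrist [([3.4, -99.4, 129.2], 0.87)]
scene [([4.5, -98.4, 126.7], 0.69)]
wrist [([6.1, -101.6, 127.6], 0.68)]
scene [([4.4, -98.4, 125.6], 0.9)]
wrist [([-0.7, -99.9, 127.4], 0.76)]
scene [([5.3, -97.7, 125.3], 0.95)]
wrist [([1.3, -101.9, 123.0], 0.82)]
scene [([0.3, -99.7, 126.9], 0.73)]
wrist [([0.2, -100.2, 126.1], 0.62)]
((-0.005385593699273272, 0.6139652082632203), 0.8066886290601252) ((-0.12756914428384647, 0.5110308275415534), 0.8522879689809226)
```

```bash
python3 -c "
from plant import arm;print(arm.sign_off())"
```

```text
the job is handed in; nothing more can be done
None
```

I broke the stay at the knee, lowered the lid shut, held it on the seal at about 15–19 N for roughly 1.2 s, then let go and signed off at about 17 s, with the bystanders unmoved and the arm clear; afterwards the lid edge read about 126 mm against a nominal 124 mm (sensing good to about 4 mm).

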